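Shut and latch the curing box over the lacquered bowl

TASK

One bay of the curing box holds a freshly lacquered deep bowl, the other a small flat dish. With the fingertips, grasping nothing, push the sliding lid over the deep bowl fully shut, then turn that lid's wooden turn-button square across behind its rib so that it cannot slide open again. Leave the other bay's lid and turn-button as they are, do not touch the bowl or the dish, do not disturb the things around the box, and finish clear of everything.

Things in the scene. Friction and masses are not known exactly. Their poses are not given: they have to be found in the camera images.
- box: red-brown lacquered curing box, fixed, 310 (x) x 280 (y) x 93 mm. Origin on the table; z up; x from the near deck half (x = -150 to 0 mm, deck top z = 85) to the two open-topped bays (x = 0 to 140, floor z = 12): left at y = 8 to 120, right at y = -120 to -8. Side rails (|y| = 120 to 140), divider (|y| < 8) and far wall (x = 140 to 160) are 93 high
- lid_left (a joint): how far the left sliding lid (over the bay at +y of the box) is open, in m: 0 fully shut at its end stop (farthest along the box's +x), 0.125 fully open (box's -x, back over the deck). About 2 N of friction; stays where it is left
- lid_left_rib (a point): centre of the upright rib on the left lid: 12 (x) x 84 (y) x 20 mm, z = 93 to 113 mm in the box frame (this point at 103), at x = 30 mm less the joint value, y = +64 mm. The lid is a wooden panel 140 (x) x 110 (y) x 8 mm, top flush with the rails, reaching 110 mm ahead (+x) and 30 mm behind (-x) this point. Axes as the box's
- latch_left (a joint): left turn-button's angle, rad: 0 parked along the side rail, free end towards the box's -x; 1.571 (end stop) straight across the lid, close behind (-x of) the shut lid's rib. Grows counter-clockwise seen from above; friction about 0.03 N m, stays where it is left
- latch_left_tip (a point): free end of the left turn-button, half-way up: a light wooden bar 14 mm wide, 20 mm tall (z = 96 to 116 mm in the box frame), reaching 55 mm from its pivot to this end and 7 mm past the pivot. Pivot: upright pin on the left rail at x = 14, y = +130 mm in the box frame. The point's -x axis points from the pivot to the free end
- lid_right (a joint): how far the right sliding lid (over the bay at -y of the box) is open, in m: 0 fully shut at its end stop (farthest along the box's +x), 0.125 fully open (box's -x, back over the deck). About 2 N of friction; stays where it is left
- lid_right_rib (a point): centre of the upright rib on the right lid: 12 (x) x 84 (y) x 20 mm, z = 93 to 113 mm in the box frame (this point at 103), at x = 30 mm less the joint value, y = -64 mm. The lid is a wooden panel 140 (x) x 110 (y) x 8 mm, top flush with the rails, reaching 110 mm ahead (+x) and 30 mm behind (-x) this point. Axes as the box's
- latch_right (a joint): right turn-button's angle, rad: 0 parked along the side rail, free end towards the box's -x; 1.571 (end stop) straight across the lid, close behind (-x of) the shut lid's rib. Grows clockwise seen from above; friction about 0.03 N m, stays where it is left
- latch_right_tip (a point): free end of the right turn-button, half-way up: a light wooden bar 14 mm wide, 20 mm tall (z = 96 to 116 mm in the box frame), reaching 55 mm from its pivot to this end and 7 mm past the pivot. Pivot: upright pin on the right rail at x = 14, y = -130 mm in the box frame. The point's -x axis points from the pivot to the free end
- bowl_center (a point): centre (half-way up) of the deep black bowl, 90 mm across and 50 mm tall, standing loose in one of the two bays; its rim lies 62 mm above the table, 23 mm below the underside of the lids
- dish_center (a point): centre (half-way up) of the small flat black dish, 70 mm across and 14 mm tall, standing loose in the other bay
- pot_center (a point): half-way up a bamboo brush pot, 68 mm across and 100 mm tall, handles standing in it up to about 170 mm; stands loose beside the box on its +y side
- spare_center (a point): half-way up a black bowl 120 mm across and 50 mm tall, standing loose beside the box on its -y side
- brush_mid (a point): a brush lying loose on the table along the near part of the box's +y side, handle towards the robot; under 25 mm tall

How it is judged:
By the outcome, as a careful person would: the job done as asked, in the order asked, and still so for the second after the job is handed in, with the robot touching nothing.
It also fails if it takes over 48 s, if anything falls off the work surface, if the arm or the gripper's body presses on something with over 40 N, if the wrist force passes 120 N, or if a joint passes its speed limit or range.

ROBOT

A 7-joint arm with a two-finger parallel gripper is mounted at the origin on the work surface. World frame = base frame: x ahead of the robot, y to its left, z up, the work surface at z = 0. Lengths are in m, angles in rad, forces in N, time in s.
With the tool pointing down it reaches from about 0.425 to 0.925 m from the base axis. Payload 6.8 kg.
Tool frame: the origin (TCP) lies on the front face of the gripper's body, between the roots of the fingers; the fingertips stand 73 mm ahead of it and the grasp point (between the pads) lies 54 mm ahead of it; z points along the fingers, x is the direction in which the jaws open and shut, and the axes are right-handed (so a half turn about z gives the same grasp; the last joint's range is limited). The gripper opens to 85 mm and grips with 20 to 120 N. Pads are 22 mm wide; open, the fingers measure 114 mm over their backs; the gripper's body (76 mm by 85 mm) begins 54 mm behind the grasp point. The pads swing forward as they close: fully open they stand 13 mm farther back than shut.
Start: joints at [1.042, 0.477, 0.022, 1.555, -0.011, 1.109, -0.083], TCP at [0.276, -0.616, 0.304] pointing down, gripper open.
Joint ranges: [-2.96, 2.96], [-0.34, 2.1], [-1.41, 1.46], [0.24, 2.44], [-1.37, 4.51], [0.17, 1.92], [-2.96, 2.96]. Speed limits (rad/s): [2.39, 2.39, 3.14, 3.14, 3.14, 3.14, 3.14].

INTERFACE

Orientations are given as a unit quaternion [w, x, y, z].
In Python, from station import get_obs, read_camera, hand_in gives the robot as it stands. The module is installed in compiled form; this text tells all that it offers.
- The arm moves only by the shell command python3 -m creep 'ROWS' [FORCE]. ROWS is JSON, a list that holds one entry, the list of rows, each a list of 7 numbers: the turn, a rotation vector about the tool's x, y, z in rad, then the shift along the tool's x, y, z in m, then the finger opening in m, from 0 to 0.0854. A call has 1 to 20 rows; each row shifts and turns the pose as measured when the row begins, along the tool's axes as they then stand; what a row does not reach is not made up. A row lasts 1/12 s, in which the tool goes at most 41.7 mm and 7.16 degrees, less where a joint would pass 70% of its speed; a pose out of reach is approached as far as the arm can. A call is refused whole if a number of a shift passes 0.0417 or a number of a turn 0.125, either way. A call with a gripper value outside its range is refused whole. The fingers move at their own pace and stop on an object; FORCE is the grip in N (left out, the last holds). Time passes only in rows, so rows that do not move let the fingers close. It gives the time, the measured TCP pose, the force and the opening at its end, in the units of the state.
- get_obs(): the state, without advancing time (a new reading comes with each control period).
- read_camera(name): name is "side" or "top"; returns a dict with "color" (480x640x3 uint8, red, green, blue), "range_z" (480x640 float32, m along the optical axis (not along the pixel's ray), 0 where there is no reading), "fovy" (degrees; the focal length in pixels is half the picture's height over the tangent of half this angle, whatever the lens; pixels are square), "cx", "cy" (the principal point, pixels), "D" ([k1, k2, p1, p2, k3] as OpenCV has them; the pictures are not rectified), "rvec" (rotation vector, rad) and "tvec" (3), from world to camera coordinates, as OpenCV has them. Camera axes: x right, y down, z forward; pixel columns grow to the right and rows downward; lengths in m; the calibration is good to about 2 mm. A picture is of the moment at which its call begins.
- hand_in(): hands the job in, once; it reports no verdict.
The state is a dict: "t": time; "q": joint angles; "joint_vel": joint speeds; "joint_torque": joint torques, N m; "eef_pos": TCP position; "tool_rot": TCP orientation; "contact_force": force on the tool from outside, world axes, zero at the start; "torque": the same for the moment, N m; "gripper_width": opening from 0.0 (shut) to 1.0 (fully open).
Only numpy, scipy, OpenCV 4.12 (cv2) and the standard library are available. Lean on these libraries where they do the work, as an engineer would, in place of code of your own. Each camera call takes 0.05 s, during which the arm holds its last target.

## Working session

There is one attempt and no reset: what is moved stays moved. The work goes in short steps, Python scripts to look and compute and a shell command to move; the robot and the scene stay as the last step left them, time stands still between calls to the robot, and variables do not carry over. Pictures are saved under pics/ and viewed, and the job is handed in when it is done.

```bash
mkdir -p pics
cat > h.py <<'E'
import numpy as np,cv2
from station import get_obs,read_camera
def K(c):
    f=240/np.tan(np.radians(c['fovy'])/2); return np.array([[f,0,c['cx']],[0,f,c['cy']],[0,0,1.]])
def ray(c,uv):
    n=cv2.undistortPoints(np.array(uv,float).reshape(-1,1,2),K(c),np.array(c['D'],float)).reshape(-1,2)
    R=cv2.Rodrigues(np.array(c['rvec'],float))[0]; t=np.array(c['tvec'],float).ravel()
    d=np.c_[n,np.ones(len(n))]@R; return -R.T@t,d
def atz(c,uv,z):
    o,d=ray(c,uv); return o+d*((z-o[2])/d[:,2])[:,None]
def byrange(c,uv):
    o,d=ray(c,uv); r=np.array([c['range_z'][int(round(v)),int(round(u))] for u,v in uv]); return o+d*r[:,None]
def proj(c,P): return cv2.projectPoints(np.array(P,float),np.array(c['rvec'],float),np.array(c['tvec'],float),K(c),np.array(c['D'],float))[0].reshape(-1,2)
E
python3 - <<'E'
from h import *
import pickle
for n in("top","side"):
    c=read_camera(n); pickle.dump(c,open(n+'0.pkl','wb')); cv2.imwrite(f'pics/{n}0.png',c['color'][:,:,::-1])
    print(n,ray(c,[[320,240]]))
o=get_obs();print({k:np.round(v,3) for k,v in o.items()})
E
```

```text
top (array([0.4697003 , 0.04638062, 0.97059859]), array([[ 0.19021372, -0.00395801, -0.98199863]]))
side (array([0.17332077, 0.78331417, 0.83854039]), array([[ 0.38439677, -0.65260115, -0.65306509]]))
{'t': np.float64(0.1), 'q': array([ 1.042,  0.478,  0.022,  1.556, -0.011,  1.109, -0.083]), 'joint_vel': array([ 0.   , -0.004, -0.001, -0.003, -0.001,  0.001,  0.001]), 'joint_torque': array([ 5.0000e-03, -5.9776e+01,  1.6150e+00, -2.8195e+01,  1.3000e-02,
        5.0000e-03, -0.0000e+00]), 'eef_pos': array([ 0.276, -0.616,  0.303]), 'tool_rot': array([-0.   ,  0.839, -0.544, -0.001]), 'contact_force': array([-0.592, -0.804, -0.329]), 'torque': array([-0.013,  0.05 ,  0.011]), 'gripper_width': np.float64(0.998)}
```

View pics/top0.png

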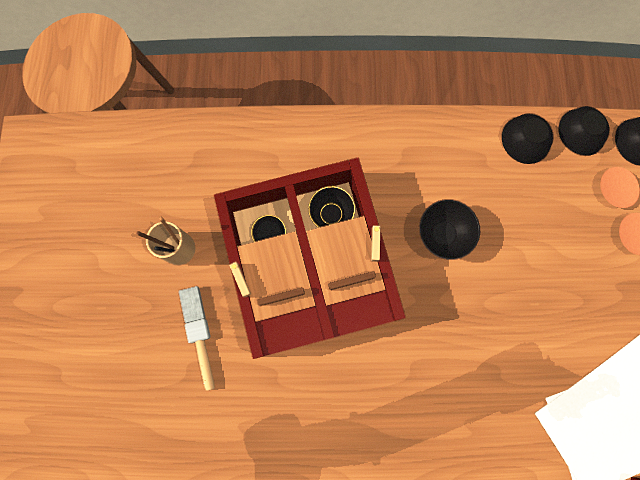

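View pics/side0.png

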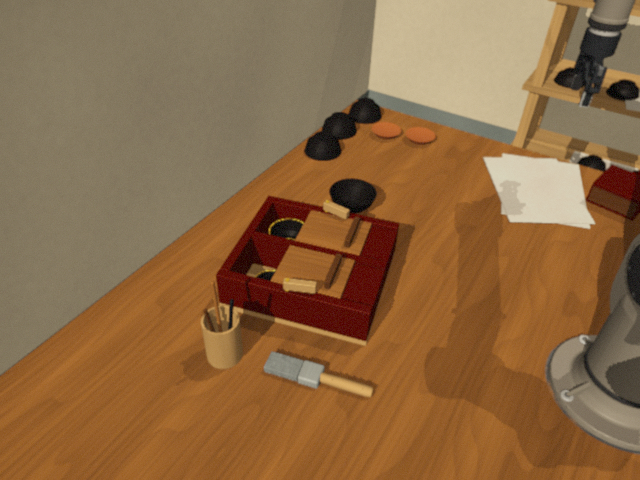

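Run:
```python
from h import *
import pickle
c=pickle.load(open('top0.pkl','rb'))
cv2.imwrite('pics/topc.png',cv2.resize(c['color'][150:370,190:420,::-1],None,fx=3.4,fy=2.7*3.4/2.7*0.8,interpolation=2) if 0 else cv2.resize(c['color'][150:365,205:415,::-1],None,fx=2.79,fy=2.79,interpolation=cv2.INTER_CUBIC)[:600])
print(byrange(c,[(332,212),(268,230),(338,195),(330,165),(240,265),(375,243),(350,281),(280,296),(290,340)]).round(3))
```

```text
[[ 0.71   0.018  0.021]
 [ 0.676  0.145  0.015]
 [ 0.74   0.006  0.039]
 [ 0.783  0.023  0.092]
 [ 0.595  0.188  0.092]
 [ 0.629 -0.054  0.116]
 [ 0.562 -0.009  0.112]
 [ 0.537  0.114  0.113]
 [ 0.461  0.098  0.084]]
```

View pics/topc.png

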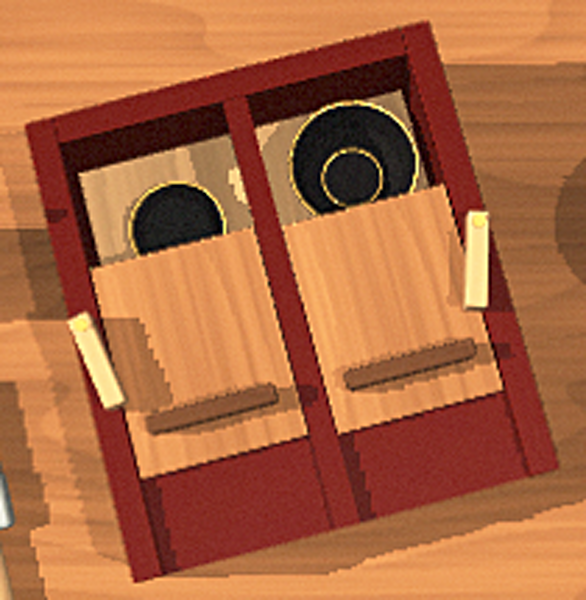

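```bash
cat > fit.py <<'E'
from h import *
import pickle
c=pickle.load(open('top0.pkl','rb'))
cr=lambda l:[(205+x/2.79-.3,150+y/2.79-.3) for x,y in l]
P=atz(c,cr([(27,125),(430,22),(557,467),(135,582)]),.093)[:,:2]
B=np.array([[.16,.14],[.16,-.14],[-.15,-.14],[-.15,.14]])
pm,bm=P.mean(0),B.mean(0); a=P-pm;b=B-bm
yaw=np.arctan2((b[:,0]*a[:,1]-b[:,1]*a[:,0]).sum(),(a*b).sum())
R=np.array([[np.cos(yaw),-np.sin(yaw)],[np.sin(yaw),np.cos(yaw)]]); o=pm-R@bm
def w(p): p=np.array(p,float); return np.r_[R@p[:2]+o,p[2]]
def inv(P): return (np.asarray(P)[...,:2]-o)@R
if __name__=='__main__':
    print(P.round(4),'yaw',yaw,'o',o,'res',((b@R.T)-a).round(4))
    for n,l,z in[('latchR pivot,tip ends',[(478,213),(476,307)],.116),('latchL',[(79,316),(114,407)],.116),('ribR ends top',[(346,380),(475,348)],.113),('ribL',[(151,424),(277,393)],.113),('bowl rim',[(353,158)],.062),('dish',[(178,232)],.026),('lidR near edge',[(342,432),(502,390)],.093),('lidR far',[(285,226),(445,186)],.093)]:
        print(n,inv(atz(c,cr(l),z)).round(4).tolist())
    q=get_obs(); print('tool in box',inv(q['eef_pos']),q['tool_rot'])
E
python3 fit.py
```

```text
[[ 0.7278  0.2379]
 [ 0.7963 -0.0316]
 [ 0.4992 -0.1052]
 [ 0.4298  0.1623]] yaw 0.24819455129316922 o [0.60841729 0.06462607] res [[ 0.0013  0.0018]
 [ 0.0016 -0.0002]
 [-0.0018 -0.0027]
 [-0.0012  0.0012]]
latchR pivot,tip ends [[0.0197, -0.1302], [-0.0382, -0.1124]]
latchL [[0.0201, 0.1307], [-0.0413, 0.1226]]
ribR ends top [[-0.0614, -0.0216], [-0.0627, -0.1051]]
ribL [[-0.0571, 0.103], [-0.0583, 0.0221]]
bowl rim [[0.0883, -0.0677]]
dish [[0.0771, 0.0616]]
lidR near edge [[-0.091, -0.0115], [-0.0914, -0.1173]]
lidR far [[0.0477, -0.0101], [0.0469, -0.1182]]
tool in box [-0.48980098 -0.57777006] [-3.81297680e-04  8.39197374e-01 -5.43826374e-01 -7.05759461e-04]
```

Run:
```python
from fit import *
im=c['color'].astype(int); sub=np.zeros((480,640),bool); sub[215:270,362:390]=1
cv2.imwrite('pics/lz.png',cv2.resize(c['color'][215:300,325:395,::-1],None,fx=7,fy=7,interpolation=cv2.INTER_CUBIC))
# points by height 0.116
v,u=np.nonzero(sub)
m=(c['range_z'][v,u]>0); P=byrange(c,np.c_[u,v]); s=P[:,2]>.108
Pb=inv(P[s]); print(s.sum(),np.median(P[s][:,2]))
r=cv2.minAreaRect((Pb*1000).astype(np.float32)); print(r,cv2.boxPoints(r).round(1).tolist())
```

```text
286 0.11531969872557368
((-68.61873626708984, -69.00846862792969), (35.687095642089844, 218.3646697998047), 48.75478744506836) [[-162.5, -10.399999618530273], [1.7000000476837158, -154.39999389648438], [25.200000762939453, -127.5999984741211], [-138.89999389648438, 16.399999618530273]]
```

View pics/lz.png

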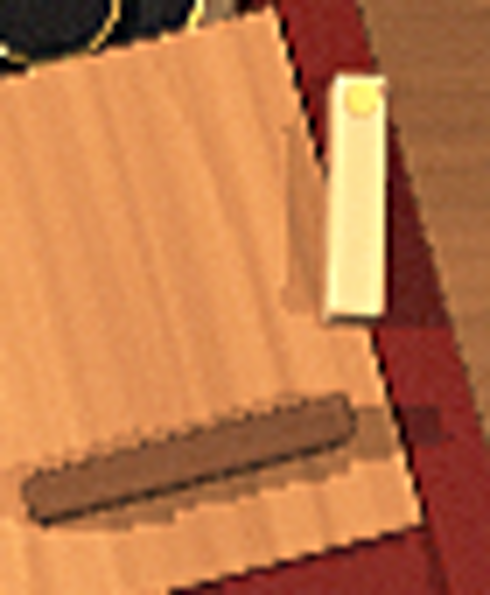

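Run:
```python
from fit import *
cr=lambda l:[(325+x/7-.45,215+y/7-.45) for x,y in l]
print(inv(atz(c,cr([(331,74),(386,76),(385,316),(326,314),(362,98)]),.116)).round(4))
print(inv(atz(c,cr([(348,395),(355,430),(22,485),(40,522)]),.113)).round(4))
```

```text
[[ 0.0232 -0.1235]
 [ 0.0191 -0.1369]
 [-0.04   -0.1196]
 [-0.0357 -0.1054]
 [ 0.0152 -0.1294]]
[[-0.0565 -0.1056]
 [-0.0655 -0.1049]
 [-0.0575 -0.0208]
 [-0.0676 -0.0228]]
```

```bash
cat > st.py <<'E'
import sys
from fit import *
from scipy.spatial.transform import Rotation as Ro
q=get_obs(); p=q['eef_pos']; b=inv(p); M=Ro.from_quat(np.r_[q['tool_rot'][1:],q['tool_rot'][0]])
Rb=np.eye(3);Rb[:2,:2]=R
des=Ro.from_matrix(Rb@np.array([[0,-1,0],[-1,0,0],[0,0,-1.]]).T)
print('t %.2f box x %.4f y %.4f tipz %.4f grip %.2f F'%(q['t'],b[0],b[1],p[2]-.073,q['gripper_width']),(R.T@q['contact_force'][:2]).round(1),round(q['contact_force'][2],1),'turn need',(M.inv()*des).as_rotvec().round(3))
if len(sys.argv)>1:
    t=[float(v) for v in sys.argv[1:4]]; print('tool shift need',M.inv().apply(w(t)+[0,0,.073]-p).round(4))
E
python3 -m creep '[[[0,0,0.09,0,0,0,0],[0,0,0.09,0,0,0,0],[0,0,0,-0.029,-0.027,0,0],[0,0,0,-0.029,-0.027,0,0],[0,0,0,-0.029,-0.027,0,0],[0,0,0,-0.029,-0.027,0,0],[0,0,0,-0.029,-0.027,0,0],[0,0,0,-0.029,-0.027,0,0],[0,0,0,-0.029,-0.027,0,0],[0,0,0,-0.029,-0.027,0,0],[0,0,0,-0.029,-0.027,0,0],[0,0,0,-0.029,-0.027,0,0],[0,0,0,-0.029,-0.027,0,0]]]' 20; python3 st.py -.03 -.085 .101
```

```text
t: 1.18
eef_pos: [0.4914, -0.2304, 0.2958]
tool_rot: [0.003, 0.777, -0.629, -0.005]
contact_force: [1.0, 0.7, 1.0]
gripper_width: -0.002
t 1.18 box x -0.1859 y -0.2572 tipz 0.2228 grip -0.00 F [1.1 0.5] 1.0 turn need [ 0.011  0.005 -0.038]
tool shift need [-0.1774 -0.1506  0.121 ]
```

```bash
python3 -m creep '[[[0.005,0,-0.019,-0.029,-0.025,0,0],[0.005,0,-0.019,-0.029,-0.025,0,0],[0,0,0,-0.029,-0.025,0,0],[0,0,0,-0.029,-0.025,0.01,0],[0,0,0,-0.029,-0.025,0.01,0],[0,0,0,-0.015,-0.012,0.02,0],[0,0,0,0,0,0,0]]]'; python3 st.py -.03 -.085 .101
```

```text
t: 1.77
eef_pos: [0.592, -0.0212, 0.2545]
tool_rot: [-0.004, 0.794, -0.609, -0.003]
contact_force: [-0.5, 0.6, -0.5]
gripper_width: 0.001
t 1.77 box x -0.0370 y -0.0792 tipz 0.1815 grip 0.00 F [-0.3  0.7] -0.5 turn need [-0.003  0.01   0.014]
tool shift need [ 0.0067 -0.0066  0.0805]
```

```bash
python3 -m creep '[[[0,0.01,0.012,0.0067,-0.006,0.02,0],[0,0,0,0,0,0.02,0],[0,0,0,0,0,0,0]]]'; python3 st.py -.03 -.085 .101
python3 - <<'E'
from fit import *
o=get_obs();T=inv(o['eef_pos']);z=o['eef_pos'][2]
for n in("side","top"):
    s=read_camera(n); im=s['color'][:,:,::-1].copy()
    pt=proj(s,[w([T[0],T[1],z-.073])])[0]; print(n,pt)
    u,v=pt.astype(int); a,b=max(u-50,0),max(v-50,0)
    cr=cv2.resize(im[b:b+100,a:a+130],None,fx=5,fy=5,interpolation=cv2.INTER_CUBIC)
    cv2.circle(cr,(int((pt[0]-a+.5)*5),int((pt[1]-b+.5)*5)),4,(0,255,0),1)
    cv2.imwrite(f'pics/{n}1.png',cr)
E
```

```text
t: 2.02
eef_pos: [0.6, -0.024, 0.2132]
tool_rot: [-0.001, 0.791, -0.611, 0.001]
contact_force: [-0.1, 0.3, -0.3]
gripper_width: 0.002
t 2.02 box x -0.0299 y -0.0838 tipz 0.1402 grip 0.00 F [-0.1  0.3] -0.3 turn need [-0.002 -0.     0.007]
tool shift need [0.0012 0.0002 0.0392]
side [340.98465854 209.25929811]
top [359.50438085 257.2139204 ]
```

View pics/side1.png

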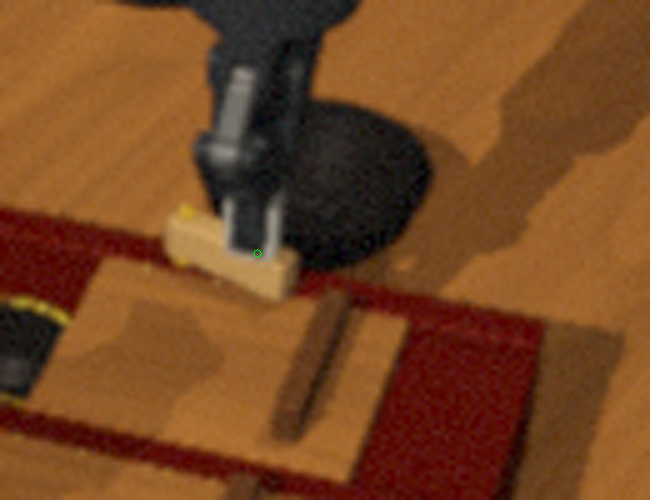

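View pics/top1.png

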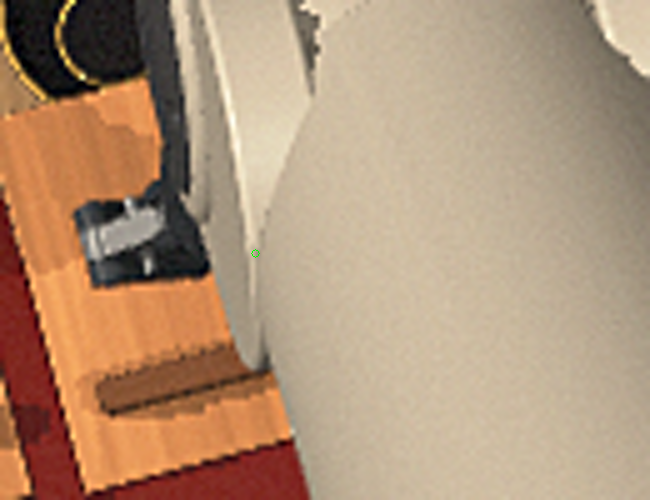

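```bash
python3 -m creep '[[[0,0,0.005,0,0,0.02,0],[0,0,0,0,0,0.016,0],[0,0,0,0,0,0,0]]]'; python3 st.py -.03 -.106 .101
```

```text
t: 2.37
eef_pos: [0.6039, -0.0272, 0.1851]
tool_rot: [-0.004, 0.788, -0.615, 0.006]
contact_force: [-0.1, -0.5, -0.7]
gripper_width: -0.003
t 2.37 box x -0.0269 y -0.0879 tipz 0.1121 grip -0.00 F [-0.2 -0.4] -0.7 turn need [-0.014 -0.004 -0.003]
tool shift need [0.018  0.0032 0.0111]
```

```bash
python3 -m creep '[[[-0.01,0,0,-0.003,0.003,0.011,0],[0,0,0,0,0,0.002,0],[0,0,0,0,0,0,0]]]'; python3 st.py -.03 -.106 .101
```

```text
t: 2.62
eef_pos: [0.6016, -0.0267, 0.1752]
tool_rot: [-0.001, 0.787, -0.617, 0.005]
contact_force: [-0.2, -0.3, -0.4]
gripper_width: -0.001
t 2.62 box x -0.0291 y -0.0869 tipz 0.1022 grip -0.00 F [-0.3 -0.3] -0.4 turn need [-0.007 -0.006 -0.006]
tool shift need [0.0191 0.0008 0.0013]
```

```bash
python3 -m creep '[[[0,0,0,0.006,0,0,0],[0,0,0,0.006,0,0,0],[0,0,0,0.006,0,0,0],[0,0,0,0.003,0,0,0],[0,0,0,0,0,0,0]]]'; python3 st.py -.03 -.106 .101
```

```text
t: 3.03
eef_pos: [0.6076, -0.0485, 0.1779]
tool_rot: [-0.002, 0.787, -0.616, 0.005]
contact_force: [-0.7, 3.1, -0.3]
gripper_width: -0.003
t 3.03 box x -0.0286 y -0.1094 tipz 0.1049 grip -0.00 F [0.1 3.2] -0.3 turn need [-0.009 -0.006 -0.006]
tool shift need [-0.0035  0.0015  0.0039]
```

```bash
python3 -m creep '[[[0,0,0,-0.012,0,0,0],[0,0,0,-0.012,0,-0.02,0],[0,0,0,0,0,-0.025,0],[0,0,0,-0.012,0.02,-0.01,0],[0,0,0,0,0.025,0,0],[0,0,0,0,0.025,0,0],[0,0,0,0,0,0,0]]]'; python3 st.py -.092 -.064 .101;  python3 - <<'E'
from fit import *
for n in("side","top"):
    s=read_camera(n); im=s['color'][:,:,::-1].copy()
    pickle.dump(s,open(n+'2.pkl','wb'))
    for x,y in[(w([14/1e3,-.13,.116])),]and[(0,0)]: pass
    a,b=(240,150) if n=='side' else (300,180)
    cv2.imwrite(f'pics/{n}2.png',cv2.resize(im[b:b+110,a:a+150],None,fx=5,fy=5,interpolation=cv2.INTER_CUBIC))
E
```

```text
t: 3.62
eef_pos: [0.5283, -0.0244, 0.2344]
tool_rot: [-0.003, 0.788, -0.615, 0.006]
contact_force: [-0.7, 0.6, 0.2]
gripper_width: -0.004
t 3.62 box x -0.0995 y -0.0666 tipz 0.1614 grip -0.00 F [-0.6  0.8] 0.2 turn need [-0.012 -0.006 -0.003]
tool shift need [-0.003  -0.0068  0.0604]
```

View pics/side2.png

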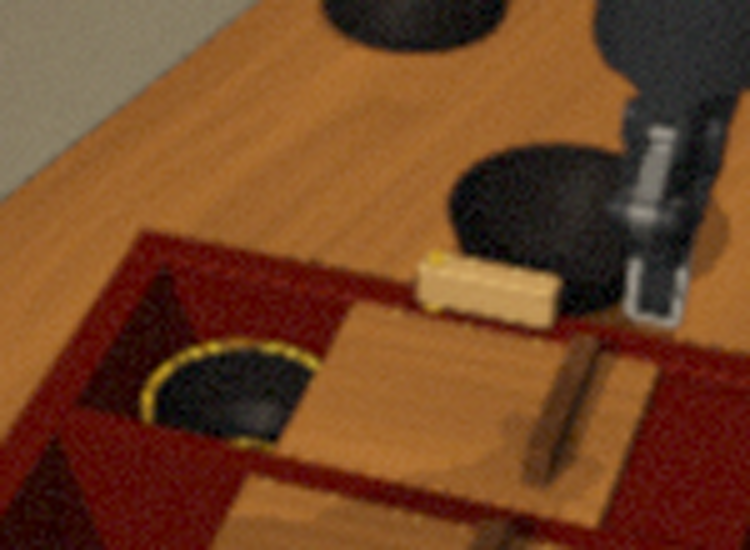

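View pics/top2.png

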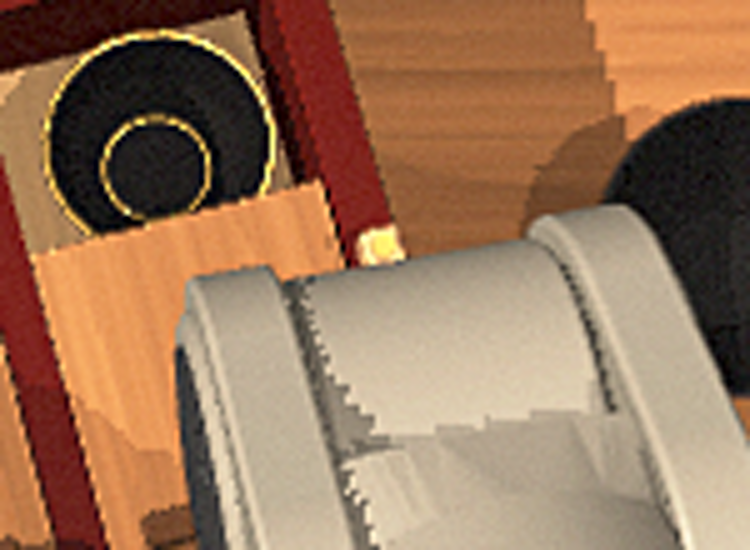

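```bash
python3 -m creep '[[[-0.01,-0.005,0,-0.003,-0.004,0.025,0],[0,0,0,0,0,0.025,0],[0,0,0,0,0,0.013,0],[0,0,0,0,0,0,0]]]'; python3 st.py -.092 -.064 .101
```

```text
t: 4.05
eef_pos: [0.5418, -0.0171, 0.1724]
tool_rot: [-0.006, 0.789, -0.615, 0.006]
contact_force: [0.3, -0.2, -0.1]
gripper_width: 0.0
t 4.05 box x -0.0847 y -0.0629 tipz 0.0994 grip 0.00 F [ 0.2 -0.3] -0.1 turn need [-0.016 -0.002 -0.002]
tool shift need [ 0.0011  0.0073 -0.0018]
```

```bash
python3 -m creep '[[[-0.01,0,0,0.001,-0.005,-0.001,0],[0,0,0,0,-0.008,0,0],[0,0,0,0,-0.01,0,0],[0,0,0,0,-0.01,0,0],[0,0,0,0,-0.01,0,0],[0,0,0,0,-0.01,0,0],[0,0,0,0,0,0,0]]]'; python3 st.py .013 -.064 .101
```

```text
t: 4.63
eef_pos: [0.5995, -0.003, 0.1748]
tool_rot: [-0.0, 0.789, -0.615, 0.001]
contact_force: [-0.1, 0.6, -0.3]
gripper_width: -0.0
t 4.63 box x -0.0252 y -0.0634 tipz 0.1018 grip -0.00 F [0.1 0.6] -0.3 turn need [-0.002 -0.002 -0.001]
tool shift need [ 0.0005 -0.0382  0.0008]
```

```bash
python3 -m creep '[[[0,0,0,0,-0.008,0,0],[0,0,0,0,-0.008,0,0],[0,0,0,0,-0.008,0,0],[0,0,0,0,-0.006,0,0],[0,0,0,0,-0.004,0,0],[0,0,0,0,-0.003,0,0],[0,0,0,0,-0.003,0,0]]]'; python3 st.py .013 -.064 .101
```

```text
t: 5.22
eef_pos: [0.6361, 0.0059, 0.1751]
tool_rot: [0.007, 0.788, -0.615, -0.004]
contact_force: [-13.2, -2.1, 10.2]
gripper_width: -0.003
t 5.22 box x 0.0124 y -0.0637 tipz 0.1021 grip -0.00 F [-13.3   1.2] 10.2 turn need [ 0.017 -0.002 -0.003]
tool shift need [ 0.0003 -0.0006  0.0011]
```

```bash
python3 -m creep '[[[0,0,0,0,-0.003,0,0],[0,0,0,0,-0.003,0,0]]]'; python3 st.py .013 -.064 .101
```

```text
t: 5.38
eef_pos: [0.637, 0.0062, 0.1752]
tool_rot: [0.013, 0.788, -0.616, -0.009]
contact_force: [-12.3, -1.7, 9.2]
gripper_width: -0.002
t 5.38 box x 0.0133 y -0.0637 tipz 0.1022 grip -0.00 F [-12.3   1.3] 9.2 turn need [ 0.031 -0.001 -0.004]
tool shift need [0.0003 0.0003 0.0012]
```

```bash
python3 -m creep '[[[0.02,0,0,0,0.015,0,0],[0.01,0,0,0,0.015,0,0],[0,0,0,0,0.01,-0.03,0],[0,0,0,0.02,0.005,-0.03,0],[0,0,0,0.035,0,0,0],[0,0,0,0.035,0,0,0],[0,0,0,0.01,0,0,0],[0,0,0,0,0,0,0]]]'; python3 st.py -.031 -.166 .101;  python3 - <<'E'
from fit import *
for n in("side","top"):
    s=read_camera(n); im=s['color'][:,:,::-1].copy()
    pickle.dump(s,open(n+'3.pkl','wb'))
    a,b=(240,150) if n=='side' else (300,160)
    cv2.imwrite(f'pics/{n}3.png',cv2.resize(im[b:b+110,a:a+150],None,fx=5,fy=5,interpolation=cv2.INTER_CUBIC))
E
```

```text
t: 6.05
eef_pos: [0.6241, -0.1021, 0.2445]
tool_rot: [-0.006, 0.79, -0.613, 0.008]
contact_force: [0.8, 0.4, -0.1]
gripper_width: -0.001
t 6.05 box x -0.0257 y -0.1655 tipz 0.1715 grip -0.00 F [0.9 0.2] -0.1 turn need [-0.018 -0.005  0.003]
tool shift need [0.0002 0.0066 0.0704]
```

View pics/side3.png

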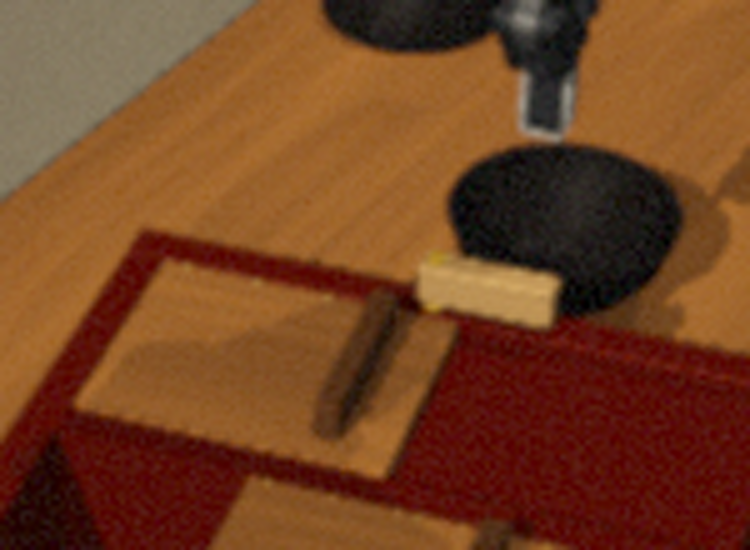

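View pics/top3.png

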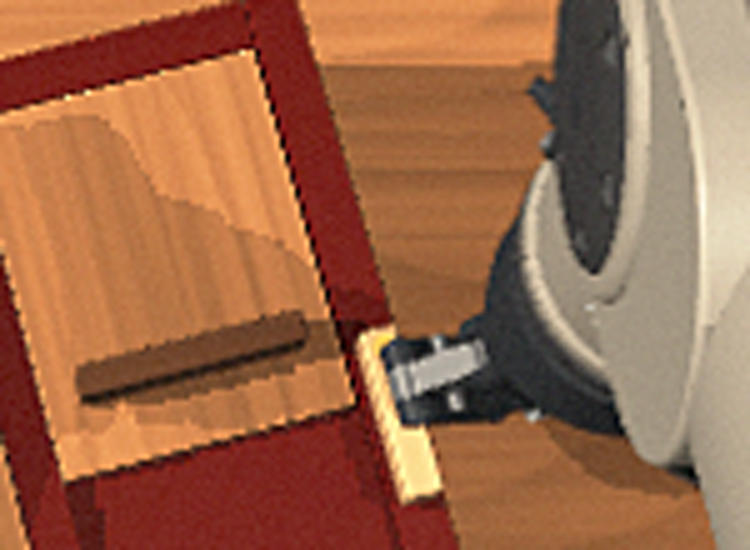

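```bash
python3 -m creep '[[[-0.015,-0.005,0,0,0.008,0.03,0],[0,0,0,0,0,0.03,0],[0,0,0,0,0,0.01,0],[0,0,0,0,0,0,0]]]'; python3 st.py -.033 -.1515 .102
```

```text
t: 6.48
eef_pos: [0.6183, -0.0934, 0.1737]
tool_rot: [-0.004, 0.793, -0.609, 0.001]
contact_force: [0.2, -0.1, 0.3]
gripper_width: -0.0
t 6.48 box x -0.0292 y -0.1556 tipz 0.1007 grip -0.00 F [ 0.2 -0.1] 0.3 turn need [-0.008  0.004  0.013]
tool shift need [-0.0041  0.0037 -0.0013]
```

```bash
python3 -m creep '[[[-0.005,0,0.01,-0.004,0.004,-0.001,0],[0,0,0,-0.007,0.001,0,0],[0,0,0,-0.007,0,0,0],[0,0,0,-0.007,0,0,0],[0,0,0,0,0,0,0]]]'; python3 st.py -.0358 -.130 .102
```

```text
t: 6.9
eef_pos: [0.6075, -0.0648, 0.1785]
tool_rot: [-0.003, 0.791, -0.612, 0.0]
contact_force: [-0.1, 0.3, -0.2]
gripper_width: 0.003
t 6.90 box x -0.0327 y -0.1252 tipz 0.1055 grip 0.00 F [-0.   0.3] -0.2 turn need [-0.006  0.004  0.006]
tool shift need [0.0048 0.0031 0.0034]
```

```bash
python3 -m creep '[[[0,0,0,-0.006,0,0.003,0],[0,0,0,-0.006,-0.002,0,0],[0,0,0,-0.005,-0.004,0,0],[0,0,0,0,0,0,0]]]'; python3 st.py -.0266 -.1073 .102
```

```text
t: 7.23
eef_pos: [0.6099, -0.0444, 0.1777]
tool_rot: [-0.005, 0.791, -0.611, 0.002]
contact_force: [-0.2, 0.3, 0.3]
gripper_width: -0.001
t 7.23 box x -0.0253 y -0.1061 tipz 0.1047 grip -0.00 F [-0.1  0.4] 0.3 turn need [-0.009  0.003  0.007]
tool shift need [0.0012 0.0013 0.0027]
```

```bash
python3 -m creep '[[[0,0,0.006,-0.004,-0.005,0.002,0],[0,0,0,-0.004,-0.006,0,0],[0,0,0,-0.002,-0.006,0,0],[0,0,0,0,-0.004,0,0],[0,0,0,0,0,0,0]]]'; python3 st.py -.004 -.094 .102
```

```text
t: 7.65
eef_pos: [0.6262, -0.0288, 0.1745]
tool_rot: [-0.0, 0.789, -0.614, -0.002]
contact_force: [-1.1, -0.8, 0.5]
gripper_width: -0.001
t 7.65 box x -0.0057 y -0.0949 tipz 0.1015 grip -0.00 F [-1.3 -0.5] 0.5 turn need [ 0.001  0.003 -0.001]
tool shift need [-0.001  -0.0017 -0.0005]
```

```bash
python3 -m creep '[[[0,0,0,0,-0.003,0,0],[0,0,0,0,-0.003,0,0],[0,0,0,0,-0.002,0,0]]]'; python3 st.py -.004 -.094 .102
```

```text
t: 7.9
eef_pos: [0.6277, -0.0285, 0.1729]
tool_rot: [0.007, 0.788, -0.615, -0.008]
contact_force: [-7.2, -1.6, 6.1]
gripper_width: -0.001
t 7.90 box x -0.0042 y -0.0950 tipz 0.0999 grip -0.00 F [-7.4  0.3] 6.1 turn need [ 0.022  0.005 -0.002]
tool shift need [-0.0011 -0.0001 -0.0021]
```

```bash
python3 -m creep '[[[0.02,0,0,0,0.012,0,0],[0,0,0,0,0.02,0,0],[0,0,0,0,0.01,-0.03,0],[0,0,0,0,0,-0.035,0],[0,0,0,0,0,-0.035,0],[0,0,0,0.02,0.03,-0.01,0],[0,0,0,0.02,0.03,0,0],[0,0,0,0.03,0.02,0,0],[0,0,0,0.03,0.02,0,0],[0,0,0,0.03,0.02,0,0],[0,0,0,0.03,0.02,0,0],[0,0,0,0.03,0.02,0,0],[0,0,0,0.03,0.02,0,0],[0,0,0,0,0,0,0]]]'; python3 st.py;  python3 - <<'E'
from fit import *
for n in("side","top"):
    s=read_camera(n); im=s['color'][:,:,::-1].copy()
    pickle.dump(s,open(n+'4.pkl','wb'))
    cv2.imwrite(f'pics/{n}4.png',im)
    a,b=(240,150) if n=='side' else (300,150)
    cv2.imwrite(f'pics/{n}4c.png',cv2.resize(im[b:b+115,a:a+150],None,fx=5,fy=5,interpolation=cv2.INTER_CUBIC))
E
```

```text
t: 9.07
eef_pos: [0.4733, -0.3014, 0.2887]
tool_rot: [-0.008, 0.793, -0.61, 0.005]
contact_force: [-0.8, 0.4, 0.1]
gripper_width: -0.002
t 9.07 box x -0.2209 y -0.3216 tipz 0.2157 grip -0.00 F [-0.7  0.6] 0.1 turn need [-0.019  0.002  0.011]
```

View pics/side4c.png

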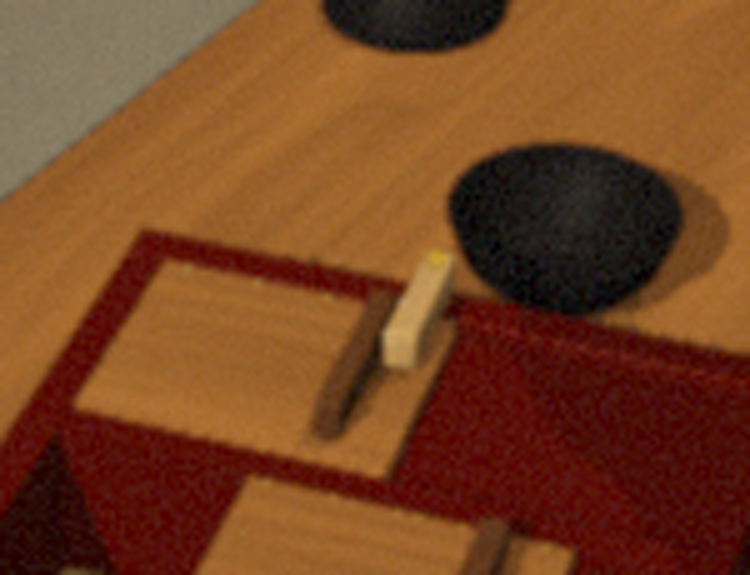

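View pics/top4c.png

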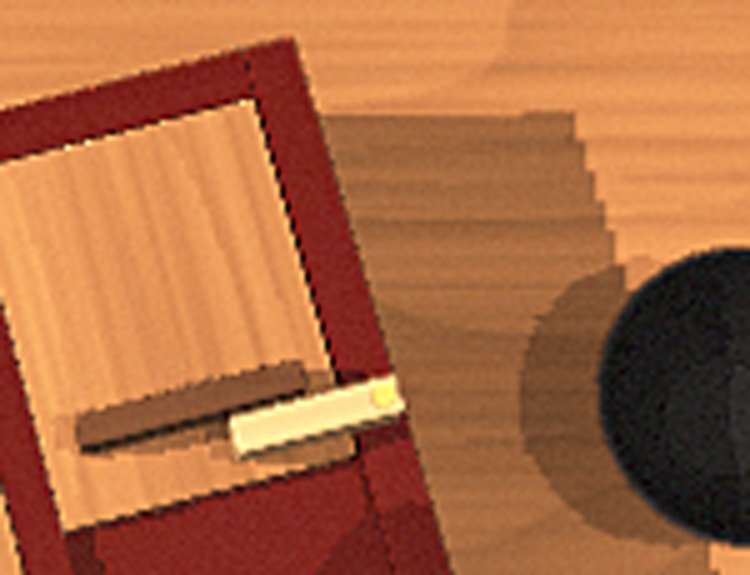

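View pics/top4.png

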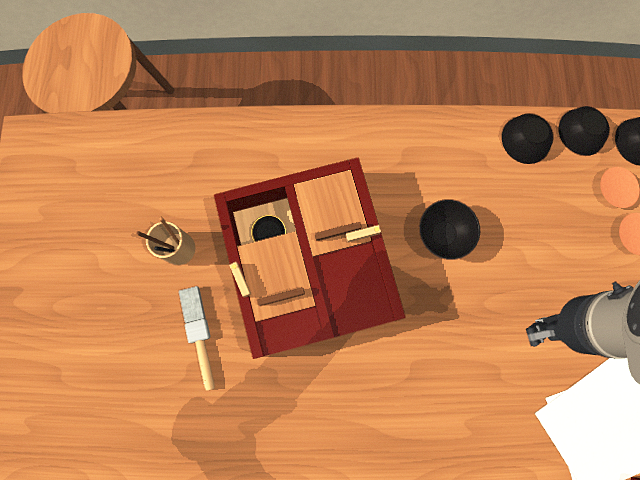

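Run:
```python
from fit import *
cr=lambda l:[(300+x/5-.4,150+y/5-.4) for x,y in l]
a=inv(atz(c,cr([(230,415),(398,376),(237,455),(405,412)]),.116));print(a.round(4))
for i in(0,2):
    d=a[i]-a[i+1];print('angle',np.arctan2(d[1],-d[0]))
print(inv(atz(c,cr([(75,412),(303,361),(82,448),(306,388)]),.113)).round(4))
print('lid far edge',inv(atz(c,cr([(5,160),(250,101)]),.093)).round(4))
```

```text
[[ 0.022  -0.0748]
 [ 0.0204 -0.1363]
 [ 0.0075 -0.0734]
 [ 0.0072 -0.1351]]
angle 1.5965064377688682
angle 1.5747223567408077
[[ 0.0377 -0.0222]
 [ 0.0349 -0.1055]
 [ 0.0244 -0.0213]
 [ 0.0251 -0.1039]]
lid far edge [[ 0.1408 -0.0223]
 [ 0.1397 -0.1162]]
```

Lid shut (rib x about 30 mm, far edge at 140 mm); latch at about 1.57–1.60 rad.

```bash
python3 -m creep '[[[0,0,0,0,0,0,0],[0,0,0,0,0,0,0]]]'; python3 -c "from station import hand_in; print(hand_in())"
```

```text
t: 9.33
eef_pos: [0.478, -0.2929, 0.2887]
tool_rot: [-0.011, 0.795, -0.606, 0.004]
contact_force: [-0.1, 0.5, -0.3]
gripper_width: -0.001
the job is handed in; nothing more can be done
None
```

The lid over the deep bowl (the right bay) is fully shut, and its turn-button is square across behind the rib. I handed the job in at about 9.3 s of the 48 s allowed.

- **One extra step first:** the right turn-button stood about 0.3 rad out of its parked position, so the lid's rib would have caught it. I nudged it back along the rail with the shut fingertips before pushing the lid.
- **Lid:** I pushed it against its end stop, where the force was about 13 N. In the last top picture the rib sits at x ≈ 30 mm and the lid's far edge at about 140 mm, which is fully shut.
- **Turn-button:** I swept it round to its end stop, where the force was about 7 N. The picture gives 1.57 to 1.60 rad, so within reading error of 1.571.
- **Surroundings:** by eye, the left lid and turn-button, the dish, the brush pot, the spare bowl and the brush are where they were at the start. I did not measure them. The deep bowl is now under the lid and can't be seen, but I only touched the rib and the turn-button.
- **Arm:** it stands clear to the right of the box, with the wrist force near zero.

No check failed or disagreed.

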